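Secure a fender section on its finishing fixture

ROBOT

A 7-joint arm with a two-finger parallel gripper is mounted at the origin on the work surface. World frame = base frame: x ahead of the robot, y to its left, z up, the work surface at z = 0. Lengths are in m, angles in degrees, forces in N, time in s.
With the tool pointing down it reaches from about 0.425 to 0.875 m from the base axis. Payload 4.7 kg.
Tool frame: the origin (TCP) lies midway between the tips of the shut fingers; the grasp point (between the pads) lies env.grip_point_offset behind it (env.grip_point_offset is the distance from the TCP to the grasp point, in m); z points along the fingers, y is the line along which they close (so a half turn about z gives the same grasp; the last joint's range is limited). The gripper opens to 87 mm and grips with 3 to 60 N. Pads are 19 mm wide; open, the fingers measure 117 mm over their backs; the gripper's body (75 mm by 190 mm) begins 51 mm behind the grasp point.
Start: joints at [77.183, 18.392, -4.016, 83.108, 1.295, 78.541, -3.26], TCP at [0.153, -0.632, 0.223] pointing down, gripper open.
Joint ranges: [-163.93, 163.93], [-17.29, 119.83], [-79.2, 71.16], [3.27, 140.29], [-89.18, 269.18], [5.43, 117.66], [-154.24, 154.24]. Speed limits (degrees/s): [147.25, 147.25, 180, 180, 180, 180, 180].

INTERFACE

Orientations are given as [roll, pitch, yaw] about the fixed x, y, z axes, in that order (R = Rz(yaw) Ry(pitch) Rx(roll)).
In Python, from cell import env gives the robot as it stands.
- The arm moves only by the shell command python3 -m creep 'ROWS' [FORCE]. ROWS is a JSON object of lists of equal length, an entry for each row: "translation": the shift along the tool's x, y, z in units of 0.08 m (1.0 is 0.08 m), a list of three; "turn": the turn, a rotation vector about the tool's x, y, z in units of 180 degrees (1.0 is 180 degrees), a list of three; "grip": the opening, from 0 (shut) to 1 (fully open). In form: {"translation": [[x, y, z], ...], "turn": [[ax, ay, az], ...], "grip": [grip, ...]}. A call has 1 to 5 rows; each row shifts and turns the commanded pose from where the row before left it, along the tool's axes as they then stand; what a row does not reach is not made up. A row lasts 1/8 s, in which the tool goes at most 62.5 mm and 10.7 degrees, less where a joint would pass 70% of its speed; a pose out of reach is approached as far as the arm can. A call with a number of a shift or a turn outside -1 to 1 is refused whole. A call with a gripper value outside its range is refused whole. The fingers move at their own pace and stop on an object; FORCE is the grip in N (left out, the last holds). Time passes only in rows, so rows that do not move let the fingers close. It gives the time, the measured TCP pose, the force, the opening and the grip force at its end, in the units of the state.
- env.get_obs(): the state, without advancing time (a new reading comes with each control period).
- env.read_camera(name): name is "side" or "top" or "wrist"; returns a dict with "frame" (400x640x3 uint8, red, green, blue), "z_map" (400x640 float32, m along the optical axis (not along the pixel's ray), 0 where there is no reading), "K" (3x3 intrinsics, pixels), "rvec" (rotation vector, rad) and "tvec" (3), from world to camera coordinates, as OpenCV has them. Camera axes: x right, y down, z forward; pixel columns grow to the right and rows downward; lengths in m; the calibration is good to about 2 mm. A picture is of the moment at which its call begins.
- env.sign_off(): hands the job in; it is judged then, once.
The state is a dict: "time_s": time; "qpos": joint angles; "joint_velocities": joint speeds; "effort": joint torques, N m; "tool_pos": TCP position; "tool_rot": TCP orientation; "force": force on the tool from outside, world axes, zero at the start; "wrist_torque": the same for the moment, N m; "grip_width": finger opening in m; "grasp_force": force on a finger pad.
Only numpy, scipy, OpenCV 4.12 (cv2) and the standard library are available. Lean on these libraries where they do the work, as an engineer would, in place of code of your own. Each camera call takes 0.05 s, during which the arm holds its last target. There are 200 camera calls.

TASK

Secure the grey fender section on its wooden fixture. First press the upright handle of the spring-loaded locating pin right down and slide it fully under the steel catch, so that the pin stays down in the fender's notch when you let go; then turn the round clamp knob clockwise, following it as it sinks, until its rubber foot is squeezed firmly on the fender. Leave the fender lying in its place and do not disturb the other things on the bench.

Things in the scene. Friction and masses are not known exactly. Their poses are not given: they have to be found in the camera images.
- fixture: Wooden fixture screwed to the bench, base 200 x 360 x 20 mm; on each end post a steel arm, top 115 mm up. Origin: centre of its underside; x across, y along, z up. Clamp axis (vertical) at its (x, y) = (0, -105) mm, pin axis at (0, 105). Catch: steel portal beyond the pin at x 42 to 64 mm, 46 mm wide (y), lip underside 134 mm and top 150 mm above the bench.
- fender: Loose dark grey moulded fender section, 90 mm wide, 250 mm long, arched, with a flat 4 mm flange at each end lying on the fixture's seats; top 106 mm above the bench. Origin: its centre, 60 mm above the bench, at the flanges' undersides; axes as the fixture's. The pin goes into a 14 mm notch in the +y flange; the -y flange is under the clamp foot. It already lies where it belongs.
- keeper_grip (a point): Centre of the grey upright handle of the pin's sliding keeper: 40 mm long (fixture x), 20 mm thick (fixture y; grip it across this from above), 36 mm high, top 18 mm above this point. It stands on an aluminium slide plate 63 x 22 x 12 mm whose nose points to the catch (fixture +x). At the start this point is 167 mm above the bench, 8 mm to the -x side of the pin axis.
- pin (a joint): How far the pin with its keeper is pressed down, m: 0 up, 0.018 lower stop. Its spring pushes up with 3 N at 0, 7.5 N at the stop. The keeper's nose passes under the catch's lip only when pressed beyond 0.015; once under, the spring holds it up against the lip at about 0.015.
- keeper (a joint): How far the keeper is slid along the fixture's +x towards and under the catch, m: 0 at the start, 0.024 at its end stop (fully under, nose 20 mm beneath the lip). With the pin up the lip blocks it at 0.004. It slides with about 1.5 N and stays where it is left.
- knob_grip (a point): Centre of the round grey ribbed clamp knob, 44 mm diameter, 36 mm high, on the clamp's vertical axis; top 18 mm above this point. It sinks and rises with the screw: 165 mm above the bench at turn 0, 145 mm when fully down; nothing near it, apart from its own stem and the steel arm below, is higher than 115 mm.
- clamp_knob (a joint): Turn of the clamp knob, rad; grows clockwise seen from above, starts between 0.8 and 2.0. Fast thread: sinks 24 mm per full turn (3.8 mm per rad). The foot meets the flange at 4.0, is then squeezed 3.8 mm per rad (2.5 N per mm) up to a hard stop at 5.2; 4.6 to 5.2 is firm. It takes 0.07 to 0.12 N m and stays where it is left.
- clamp_foot: Round black rubber foot under the clamp screw, 24 mm diameter, 12 mm high, springy along the screw. Origin: centre of its underside; 79 mm above the bench at turn 0, 64 mm when it meets the flange.
- cleaner: Bystander: clear bottle with white cap, 64 mm diameter, 190 mm high; origin at the centre of its base.
- flask: Bystander: white drinking flask with a red lid, 70 mm diameter, 170 mm high; origin at the centre of its base.
- tape_roll: Bystander: roll of tape lying flat, 100 mm diameter, 25 mm high; origin at the centre of its underside.
- sanding_block: Bystander: cork sanding block, 110 x 60 x 35 mm; origin at the centre of its underside.

How it is judged (in metres and radians):
On the way, in this order (a step that is already met when the one before it is completed fails the run):
1. the pin is down and its keeper is under the catch (value of joint pin above 0.012 m and value of joint keeper above 0.014 m), for 0.2 s.
2. then the clamp foot is squeezed on the fender (contact force between clamp_foot and fender above 3 N), for 0.2 s.
At the end, for the whole second after the job is handed in: The pin is trapped at least 12 mm down with its keeper slid at least 14 mm (under the catch), the clamp foot presses on the fender with more than 3 N, and the fender lies at rest on its seats within 6 mm of its place and 0.06 rad of level (all of step 1 and contact force between clamp_foot and fender above 3 N and distance between fender and fixture below 0.066 m and horizontal distance between fender and fixture below 0.006 m and angle between fender's own z axis and vertical below 0.06 rad and linear speed of fender below 0.02 m/s); the robot touches nothing.
It fails at once if a bystander is moved more than 30 mm (distance of any of cleaner, flask, tape_roll, sanding_block from where it was at the start of the episode above 0.03 m).
It fails at once if the fender is knocked more than 20 mm from its place (distance of fender from where it was at the start of the episode above 0.02 m).
It also fails if it takes over 72 s, if anything falls off the work surface, if the arm or the gripper's body presses on something with over 40 N, if the wrist force passes 120 N, or if a joint passes its speed limit or range.

## Working session

There is one attempt and no reset: what is moved stays moved. The work goes in short steps, Python scripts to look and compute and a shell command to move; the robot and the scene stay as the last step left them, time stands still between calls to the robot, and variables do not carry over. Pictures are saved under pics/ and viewed, at most 10 in all, crops included, and the job is handed in when it is done.

```bash
ls; mkdir -p pics; cat > h.py <<'E'
import numpy as np, cv2
from cell import env
def cam(n):
    c=env.read_camera(n); c['R']=cv2.Rodrigues(np.array(c['rvec'],float))[0]; c['t']=np.array(c['tvec'],float).ravel(); return c
def pts(c):
    z=c['z_map']; v,u=np.mgrid[:z.shape[0],:z.shape[1]]; K=c['K']
    P=np.stack([(u-K[0,2])/K[0,0]*z,(v-K[1,2])/K[1,1]*z,z],-1)
    W=(P-c['t'])@c['R']; W[z==0]=np.nan; return W
E
python3 - <<'E'
from h import *
ims=[]
for n in ['top','side']:
    c=cam(n); cv2.imwrite(f'pics/{n}0.png',c['frame'][:,:,::-1]); np.savez(f'{n}0.npz',W=pts(c),f=c['frame'],R=c['R'],t=c['t'],K=c['K'])
    print(n,-c['R'].T@c['t'])
o=env.get_obs(); print(o['tool_pos'],o['tool_rot'],env.grip_point_offset,o['time_s'])
E
```

```text
pics
top [0.32182258 0.01139104 1.410107  ]
side [-0.12413879  0.88627531  0.76899956]
[ 0.15293399 -0.63124963  0.22155313] [-1.79900216e+02  7.52160421e-03  1.36261989e+01] 0.0187 0.1
```

View pics/top0.png

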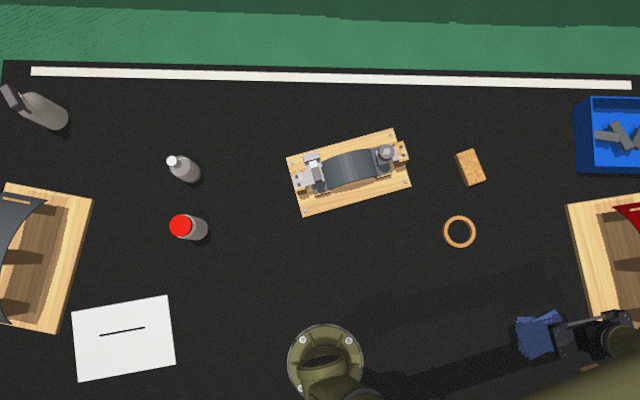

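View pics/side0.png

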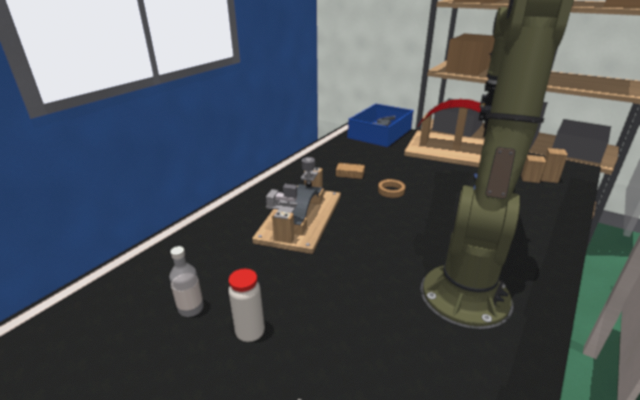

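The top view shows the fixture around (348,172). The knob is at (386,153) and the pin with its catch is near (310,170). The flask (182,227) and cleaner (180,167) stand well to the left. Next I'll measure the fixture.

```bash
python3 - <<'E'
from h import *
d=np.load('top0.npz'); W=d['W']; f=d['f'].astype(int)
r=np.zeros(W.shape[:2],bool); r[115:230,270:425]=1
wood=r&(f[...,0]-f[...,2]>40)&(abs(W[...,2]-.02)<.008)
P=W[wood][:,:2].astype(np.float32); rc=cv2.minAreaRect(P); print('rect',rc, np.nanmedian(W[wood][:,2]))
ctr=np.array(rc[0])
b=cv2.boxPoints(rc); print(b)
# yaw: long axis
e=[b[1]-b[0],b[2]-b[1]]; L=max(e,key=np.linalg.norm); L=L/np.linalg.norm(L); L*=np.sign(L[1])
yaw=np.arctan2(-L[0],L[1]); print('yaw',np.degrees(yaw))
ex=np.array([np.cos(yaw),np.sin(yaw)]); 
for n,y in(('knob',-.105),('pin',.105)):
    p=ctr+L*y; print(n,p,'r',np.linalg.norm(p))
Q=W-np.r_[ctr,0]
hi=r&(W[...,2]>.125)
X=Q[...,:2]@ex; Y=Q[...,:2]@L
for lo,h_,s in((.175,.2,1),(.174,.2,-1),(.14,.156,1)):
    m=hi&(W[...,2]>lo)&(W[...,2]<h_)&(Y*s>0)
    print(lo,s,m.sum(), [np.round(np.percentile(q[m],[2,50,98]),4) for q in (X,Y,W[...,2])] if m.sum() else '')
# crop enlarged
cr=cv2.resize(d['f'][115:230,270:425,::-1],None,fx=5,fy=5,interpolation=cv2.INTER_CUBIC)
cv2.imwrite('pics/crop1.png',cr)
E
```

```text
rect ((0.5893799066543579, -0.05948185920715332), (0.201063334941864, 0.35977277159690857), 17.50398826599121) 0.020209267303149238
[[ 0.43939847  0.08183794]
 [ 0.5476081  -0.26127592]
 [ 0.73936135 -0.20080167]
 [ 0.63115174  0.1423122 ]]
yaw 17.503983
knob [ 0.62096098 -0.15961994] r 0.6411482362528994
pin [0.55779884 0.04065622] r 0.5592785266827296
0.175 1 103 [array([-0.0282, -0.0093,  0.0105]), array([0.0963, 0.1055, 0.1152]), array([0.1793, 0.1848, 0.1893])]
0.174 -1 168 [array([-0.02  , -0.0009,  0.0182]), array([-0.1228, -0.1035, -0.0852]), array([0.1747, 0.1788, 0.1845])]
0.14 1 188 [array([-0.0238,  0.0457,  0.0627]), array([0.0843, 0.106 , 0.1268]), array([0.1436, 0.1499, 0.155 ])]
```

View pics/crop1.png

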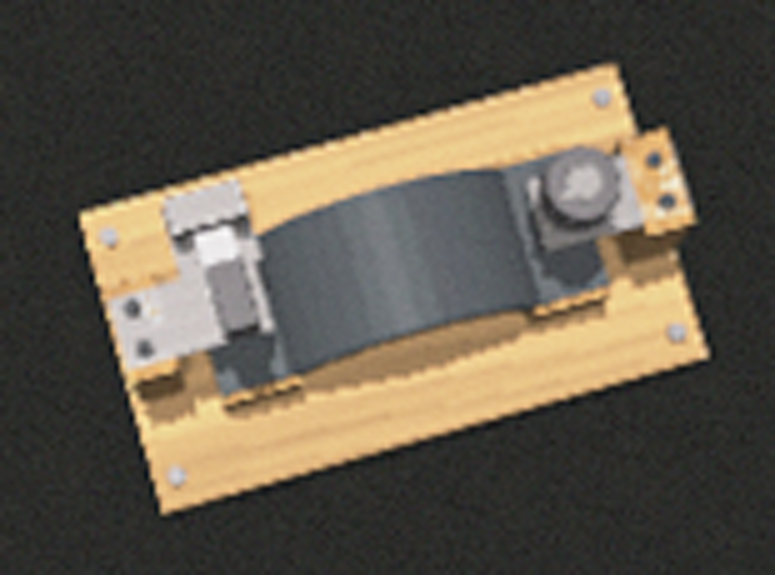

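The fit checks out. The base measures 201x360 mm at z 0.020. The keeper is at fixture (-9,105.5) mm with its top at 185 mm, and the knob is at (-1,-103.5) mm with its top at about 179 mm. Moving now, by way of (0.46,-0.33).

```bash
python3 -m creep '{"translation":[[0,0,-0.4],[0.53,-0.27,0],[0.53,-0.27,0],[0.53,-0.27,0],[0.53,-0.27,0]],"turn":[[0,0,-0.0217],[0,0,0],[0,0,0],[0,0,0],[0,0,0]],"grip":[1,1,1,1,1]}' 20
python3 -m creep '{"translation":[[0.53,-0.27,0],[0.53,-0.27,0],[0.53,-0.27,0],[0.53,-0.27,0],[0.53,-0.27,0]],"turn":[[0,0,0],[0,0,0],[0,0,0],[0,0,0],[0,0,0]],"grip":[1,1,1,1,1]}'
```

```text
time_s: 0.72
tool_pos: [0.2896, -0.4968, 0.2541]
tool_rot: [-180.0, 0.0, 17.5]
force: [0.4, -0.6, 0.3]
grip_width: 0.0872
grasp_force: 0.0
time_s: 1.35
tool_pos: [0.4591, -0.3301, 0.2542]
tool_rot: [-180.0, 0.0, 17.5]
force: [0.5, -0.1, 0.1]
grip_width: 0.087
grasp_force: 0.0
```

Now to above the keeper.

```bash
python3 -m creep '{"translation":[[0.307,-0.507,0],[0.307,-0.507,0],[0.307,-0.507,0],[0.307,-0.507,0],[0.307,-0.507,0]],"turn":[[0,0,0],[0,0,0],[0,0,0],[0,0,0],[0,0,0]],"grip":[1,1,1,1,1]}'
python3 -m creep '{"translation":[[0.307,-0.507,0],[0.307,-0.507,0],[0.307,-0.507,0],[0,0,0],[0,0,0]],"turn":[[0,0,0],[0,0,0],[0,0,0],[0,0,0],[0,0,0]],"grip":[1,1,1,1,1]}'
python3 - <<'E'
from h import *
c=cam('wrist'); W=pts(c); np.savez('w1.npz',W=W,f=c['frame']); cv2.imwrite('pics/w1.png',c['frame'][:,:,::-1])
ctr=np.array([.58938,-.05948]);a=np.radians(17.5);ex=np.array([np.cos(a),np.sin(a)]);L=np.array([-np.sin(a),np.cos(a)])
Q=W[...,:2]-ctr; X=Q@ex;Y=Q@L
m=(W[...,2]>.178)&(W[...,2]<.192)&(abs(Y-.105)<.03)&(abs(X)<.05)
print(m.sum(),[np.round(np.percentile(q[m],[1,50,99]),4) for q in (X,Y,W[...,2])])
o=env.get_obs();q=np.array(o['tool_pos'][:2])-ctr;print('tcp fix',q@ex,q@L,o['qpos'])
E
```

```text
time_s: 1.98
tool_pos: [0.5143, -0.0995, 0.2542]
tool_rot: [180.0, 0.0, 17.5]
force: [0.5, 1.0, -0.5]
grip_width: 0.0872
grasp_force: 0.0
time_s: 2.6
tool_pos: [0.5478, 0.0364, 0.2541]
tool_rot: [180.0, 0.1, 17.5]
force: [-0.4, -1.2, -0.6]
grip_width: 0.0868
grasp_force: 0.0
1406 [array([-0.0262, -0.0057,  0.0129]), array([0.0942, 0.104 , 0.1137]), array([0.1795, 0.1845, 0.1862])]
tcp fix -0.011075774899670867 0.10318784575465666 [ 28.90772344   7.9977393  -38.76816738  93.78625745   5.12049616
  80.06492361 -83.05066201]
```

View pics/w1.png

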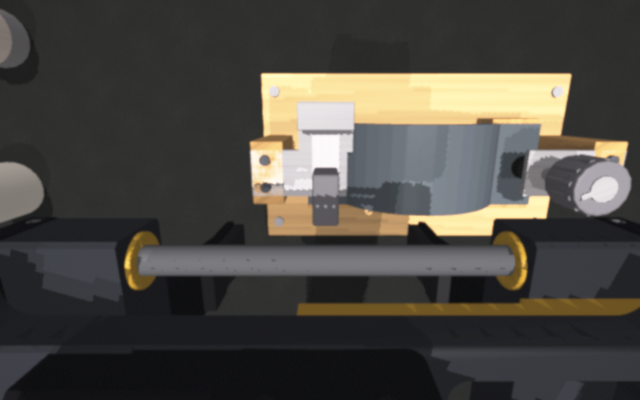

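The wrist picture shows the keeper handle at (325,197), midway between the fingers (fixture (-7,104) mm), with the catch ahead of it at (326,115). Shifting 3 mm along x, descending and closing.

```bash
python3 -m creep '{"translation":[[0.04,-0.01,0.3],[0,0,0.5],[0,0,0.46],[0,0,0],[0,0,0]],"turn":[[0,0,0],[0,0,0],[0,0,0],[0,0,0],[0,0,0]],"grip":[1,1,1,0.2,0]}' 30
python3 -m creep '{"translation":[[0,0,0],[0,0,0],[0,0,0]],"turn":[[0,0,0],[0,0,0],[0,0,0]],"grip":[0,0,0]}'
```

```text
time_s: 3.28
tool_pos: [0.5517, 0.038, 0.1551]
tool_rot: [180.0, -0.1, 17.4]
force: [1.2, -0.8, 0.1]
grip_width: 0.0746
grasp_force: 0.0
time_s: 3.65
tool_pos: [0.5512, 0.0389, 0.1543]
tool_rot: [180.0, -0.0, 17.5]
force: [-0.3, 0.1, -0.2]
grip_width: 0.0449
grasp_force: 0.0
```

```bash
python3 -m creep '{"translation":[[0,0,0],[0,0,0],[0,0,0],[0,0,0],[0,0,0]],"turn":[[0,0,0],[0,0,0],[0,0,0],[0,0,0],[0,0,0]],"grip":[0,0,0,0,0]}'
```

```text
time_s: 4.28
tool_pos: [0.5511, 0.0379, 0.1537]
tool_rot: [179.9, -0.0, 17.5]
force: [1.7, -3.5, 0.2]
grip_width: 0.0197
grasp_force: 30.0
```

Gripped at 20 mm. Pressing down 17.5 mm.

```bash
python3 -m creep '{"translation":[[0,0,0.07],[0,0,0.07],[0,0,0.08],[0,0,0],[0,0,0]],"turn":[[0,0,0],[0,0,0],[0,0,0],[0,0,0],[0,0,0]],"grip":[0,0,0,0,0]}'
```

```text
time_s: 4.9
tool_pos: [0.5513, 0.0381, 0.1366]
tool_rot: [179.9, -0.0, 17.5]
force: [0.1, -5.4, 5.8]
grip_width: 0.0199
grasp_force: 30.0
```

```bash
python3 -m creep '{"translation":[[0.08,0,0.005],[0.08,0,0],[0.08,0,0],[0.07,0,0],[0,0,0]],"turn":[[0,0,0],[0,0,0],[0,0,0],[0,0,0],[0,0,0]],"grip":[0,0,0,0,0]}'
```

```text
time_s: 5.52
tool_pos: [0.5742, 0.0452, 0.1357]
tool_rot: [179.9, 0.1, 17.5]
force: [-1.2, -6.3, 6.2]
grip_width: 0.0197
grasp_force: 30.0
```

It slid the full 24 mm. Releasing and rising, then checking.

```bash
python3 -m creep '{"translation":[[0,0,0],[0,0,0],[0,0,0],[0,0,0],[0,0,-0.3]],"turn":[[0,0,0],[0,0,0],[0,0,0],[0,0,0],[0,0,0]],"grip":[0.6,1,1,1,1]}'
python3 -m creep '{"translation":[[0,0,-0.5],[0,0,-0.6],[0,0,0]],"turn":[[0,0,0],[0,0,0],[0,0,0]],"grip":[1,1,1]}'
python3 - <<'E'
from h import *
c=cam('wrist'); W=pts(c); cv2.imwrite('pics/w2.png',c['frame'][:,:,::-1])
ctr=np.array([.58938,-.05948]);a=np.radians(17.5);ex=np.array([np.cos(a),np.sin(a)]);L=np.array([-np.sin(a),np.cos(a)])
Q=W[...,:2]-ctr; X=Q@ex;Y=Q@L
m=(W[...,2]>.159)&(W[...,2]<.192)&(abs(Y-.105)<.03)&(abs(X)<.06)
print(m.sum(),[np.round(np.percentile(q[m],[1,50,99]),4) for q in (X,Y,W[...,2])])
m=(W[...,2]>.165)&(W[...,2]<.2)&(abs(Y+.105)<.04)&(abs(X)<.06)
print(m.sum(),[np.round(np.percentile(q[m],[1,50,99]),4) for q in (X,Y,W[...,2])])
c=cam('top');W=pts(c);Q=W[...,:2]-ctr; X=Q@ex;Y=Q@L
m=(W[...,2]>.165)&(W[...,2]<.2)&(abs(Y+.105)<.04)&(abs(X)<.06)
print(m.sum(),[np.round(np.percentile(q[m],[1,50,99]),4) for q in (X,Y,W[...,2])])
o=env.get_obs();q=np.array(o['tool_pos'][:2])-ctr;print('tcp fix',q@ex,q@L,o['tool_pos'],o['qpos'])
E
```

```text
time_s: 6.15
tool_pos: [0.5729, 0.0464, 0.158]
tool_rot: [-179.9, 0.2, 17.6]
force: [0.9, -0.3, -0.4]
grip_width: 0.0616
grasp_force: 0.0
time_s: 6.52
tool_pos: [0.5768, 0.0474, 0.2521]
tool_rot: [179.9, -0.4, 17.6]
force: [0.6, 0.8, -0.1]
grip_width: 0.0857
grasp_force: 0.0
1272 [array([-0.0022,  0.0185,  0.0368]), array([0.0943, 0.104 , 0.1135]), array([0.161 , 0.1696, 0.1712])]
918 [array([0.0082, 0.016 , 0.0233]), array([-0.1222, -0.0992, -0.0854]), array([0.1653, 0.1771, 0.1794])]
197 [array([-0.0215, -0.0017,  0.0186]), array([-0.1238, -0.1027, -0.0829]), array([0.1674, 0.1786, 0.1836])]
tcp fix 0.017709772088759592 0.10561837467981278 [0.57451005 0.04657547 0.24781089] [ 26.63578072  12.00904885 -39.05310597  90.71633294   7.66499299
  79.96145774 -85.59352849]
```

View pics/w2.png

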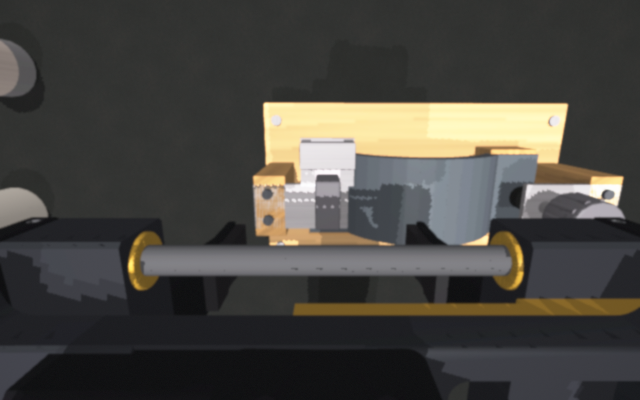

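The keeper now sits at fixture x 17.5 mm (slid 24) with its top at 170 mm (pressed 15), so it is trapped under the catch at (327,155). The fender looks undisturbed. Next is the knob, at about fixture (-1,-104) mm, turned roughly 1.15 rad, which leaves about 212° to turn.

```bash
python3 -m creep '{"translation":[[-0.047,0.524,0],[-0.047,0.524,0],[-0.047,0.524,0],[-0.047,0.524,0],[-0.047,0.524,0]],"turn":[[0,0,0],[0,0,0],[0,0,0],[0,0,0],[0,0,0]],"grip":[1,1,1,1,1]}'
python3 -m creep '{"translation":[[0,0,0],[0,0,0],[0,0,0]],"turn":[[0,0,0],[0,0,0],[0,0,0]],"grip":[1,1,1]}'
python3 - <<'E'
from h import *
c=cam('wrist'); W=pts(c)
ctr=np.array([.58938,-.05948]);a=np.radians(17.5);ex=np.array([np.cos(a),np.sin(a)]);L=np.array([-np.sin(a),np.cos(a)])
Q=W[...,:2]-ctr; X=Q@ex;Y=Q@L
m=(W[...,2]>.172)&(W[...,2]<.19)&(abs(Y+.105)<.035)&(abs(X)<.04)
print(m.sum(),[np.round(np.percentile(q[m],[1,50,99]),4) for q in (X,Y,W[...,2])])
o=env.get_obs();q=np.array(o['tool_pos'][:2])-ctr;print('tcp fix',q@ex,q@L,o['tool_pos'],o['qpos'])
E
```

```text
time_s: 7.25
tool_pos: [0.6189, -0.1603, 0.2456]
tool_rot: [-179.9, 0.2, 17.5]
force: [1.0, -0.4, -0.2]
grip_width: 0.0872
grasp_force: 0.0
time_s: 7.62
tool_pos: [0.6195, -0.1571, 0.2473]
tool_rot: [-179.9, 0.0, 17.7]
force: [0.6, 0.3, 0.3]
grip_width: 0.0875
grasp_force: 0.0
2616 [array([-0.0188,  0.0025,  0.0218]), array([-0.1266, -0.106 , -0.0857]), array([0.1729, 0.1782, 0.1802])]
tcp fix -0.0005557162026648731 -0.1023582981121339 [ 0.61962974 -0.15726795  0.24754358] [ 36.93943483  19.37297149 -32.32098559  81.72865884  10.29611618
  81.87783487 -67.68302346]
```

The knob is confirmed near (1,-105.5) mm. Before grasping I'll turn back 30° for wrist range, then descend and close.

```bash
python3 -m creep '{"translation":[[0.012,0.033,0],[0,0,0.2],[0,0,0.3],[0,0,0.4],[0,0,0.39]],"turn":[[0,0,-0.055],[0,0,-0.055],[0,0,-0.055],[0,0,0],[0,0,0]],"grip":[1,1,1,1,1]}' 30
python3 -m creep '{"translation":[[0,0,0],[0,0,0],[0,0,0],[0,0,0],[0,0,0]],"turn":[[0,0,0],[0,0,0],[0,0,0],[0,0,0],[0,0,0]],"grip":[0.3,0.3,0.3,0.3,0.3]}'
```

```text
time_s: 8.3
tool_pos: [0.6215, -0.1603, 0.1439]
tool_rot: [180.0, -0.0, 47.3]
force: [0.5, -0.7, 0.8]
grip_width: 0.0868
grasp_force: 0.0
time_s: 8.93
tool_pos: [0.6215, -0.1614, 0.1451]
tool_rot: [180.0, -0.0, 47.2]
force: [-3.8, 2.7, 2.8]
grip_width: 0.0449
grasp_force: 3.3
```

```bash
python3 -m creep '{"translation":[[0,0,0],[0,0,0],[0,0,0]],"turn":[[0,0,0],[0,0,0],[0,0,0]],"grip":[0.2,0.2,0.2]}'; python3 -c "
from cell import env;o=env.get_obs();print(o['qpos'],o['wrist_torque'])"
```

```text
time_s: 9.3
tool_pos: [0.6211, -0.1609, 0.145]
tool_rot: [-180.0, 0.0, 47.2]
force: [-3.3, 2.2, 4.9]
grip_width: 0.0437
grasp_force: 30.0
[ 39.8479128   23.92282489 -35.65145348  89.00316787  14.39671952
  71.76904018 -40.76192913] [ 0.43180078  0.88875428 -0.01966383]
```

Clockwise turns lower q7, so the wrist has to be wound the other way. I'll open, rewind +160° and regrasp. That makes room for the whole turn in one grasp.

```bash
python3 -m creep '{"translation":[[0,-0.012,0],[0,0,0],[0,0,0],[0,0,0],[0,0,0]],"turn":[[0,0,0],[0,0,0],[0,0,0],[0,0,-0.055],[0,0,-0.055]],"grip":[1,1,1,1,1]}'
python3 -m creep '{"translation":[[0,0,0],[0,0,0],[0,0,0],[0,0,0],[0,0,0]],"turn":[[0,0,-0.055],[0,0,-0.055],[0,0,-0.055],[0,0,-0.055],[0,0,-0.055]],"grip":[1,1,1,1,1]}'
python3 -m creep '{"translation":[[0,0,0],[0,0,0],[0,0,0],[0,0,0],[0,0,0]],"turn":[[0,0,-0.055],[0,0,-0.055],[0,0,-0.055],[0,0,-0.055],[0,0,-0.055]],"grip":[1,1,1,1,1]}'
python3 -m creep '{"translation":[[0,0,0],[0,0,0],[0,0,0],[0,0,0],[0,0,0]],"turn":[[0,0,-0.055],[0,0,-0.055],[0,0,-0.055],[0,0,-0.055],[0,0,0]],"grip":[1,1,1,1,1]}'; python3 -c "
from cell import env;o=env.get_obs();print(o['qpos'])"
```

```text
time_s: 9.93
tool_pos: [0.6208, -0.1609, 0.1444]
tool_rot: [180.0, 0.0, 67.4]
force: [0.9, 0.2, 0.4]
grip_width: 0.0834
grasp_force: 0.0
time_s: 10.55
tool_pos: [0.6208, -0.161, 0.1443]
tool_rot: [180.0, 0.0, 116.8]
force: [0.1, -0.3, 0.2]
grip_width: 0.087
grasp_force: 0.0
time_s: 11.18
tool_pos: [0.6208, -0.1611, 0.1444]
tool_rot: [-180.0, 0.0, 166.3]
force: [0.5, -0.1, -0.5]
grip_width: 0.0869
grasp_force: 0.0
time_s: 11.8
tool_pos: [0.6207, -0.161, 0.1442]
tool_rot: [180.0, 0.0, -154.5]
force: [-0.4, 0.6, 0.5]
grip_width: 0.0865
grasp_force: 0.0
[ 58.49187918  35.15118666 -65.07081199  88.51753614  32.32935585
  77.2041728  105.62845159]
```

```bash
python3 -m creep '{"translation":[[0,0,0],[0,0,0],[0,0,0],[0,0,0],[0,0,0]],"turn":[[0,0,0],[0,0,0],[0,0,0],[0,0,0],[0,0,0]],"grip":[0.3,0.3,0.3,0.3,0.3]}' 30
python3 -m creep '{"translation":[[0,0,0],[0,0,0],[0,0,0]],"turn":[[0,0,0],[0,0,0],[0,0,0]],"grip":[0.2,0.2,0.2]}'
python3 -m creep '{"translation":[[0,0,0.0083],[0,0,0.0083],[0,0,0.0083],[0,0,0.0083],[0,0,0.0083]],"turn":[[0,0,0.0555],[0,0,0.0555],[0,0,0.0555],[0,0,0.0555],[0,0,0.0555]],"grip":[0.2,0.2,0.2,0.2,0.2]}'
```

```text
time_s: 12.42
tool_pos: [0.6207, -0.1607, 0.1446]
tool_rot: [-180.0, -0.0, -154.4]
force: [-0.1, 0.8, 0.6]
grip_width: 0.0448
grasp_force: 0.0
time_s: 12.8
tool_pos: [0.6207, -0.1607, 0.1445]
tool_rot: [180.0, -0.0, -154.4]
force: [-0.4, 0.4, 1.0]
grip_width: 0.0431
grasp_force: 30.0
time_s: 13.42
tool_pos: [0.6207, -0.1601, 0.1412]
tool_rot: [180.0, -0.0, 155.4]
force: [-0.4, 0.8, -0.8]
grip_width: 0.0433
grasp_force: 30.0
```

Turning and following well, with low forces. Continuing.

```bash
python3 -m creep '{"translation":[[0,0,0.0083],[0,0,0.0083],[0,0,0.0083],[0,0,0.0083],[0,0,0.0083]],"turn":[[0,0,0.0555],[0,0,0.0555],[0,0,0.0555],[0,0,0.0555],[0,0,0.0555]],"grip":[0.2,0.2,0.2,0.2,0.2]}'
python3 -m creep '{"translation":[[0,0,0.0083],[0,0,0.0083],[0,0,0.0083],[0,0,0.0083],[0,0,0.0083]],"turn":[[0,0,0.0555],[0,0,0.0555],[0,0,0.0555],[0,0,0.0555],[0,0,0.0555]],"grip":[0.2,0.2,0.2,0.2,0.2]}'; python3 -c "
from cell import env;o=env.get_obs();print(o['qpos'],o['wrist_torque'])"
```

```text
time_s: 14.05
tool_pos: [0.6211, -0.1597, 0.1379]
tool_rot: [179.9, -0.0, 105.5]
force: [1.1, 0.9, -1.2]
grip_width: 0.0433
grasp_force: 30.0
time_s: 14.68
tool_pos: [0.6217, -0.1598, 0.1346]
tool_rot: [179.9, -0.1, 55.5]
force: [2.5, 0.9, -1.3]
grip_width: 0.0433
grasp_force: 30.0
[ 40.31849223  24.51334483 -36.35150445  89.73131623  15.04670275
  70.61721507 -33.03230499] [ 0.15678856 -0.6313798   0.10642186]
```

```bash
python3 -m creep '{"translation":[[0,0,0.0083],[0,0,0.0083],[0,0,0.0083],[0,0,0.0083],[0,0,0.0083]],"turn":[[0,0,0.0555],[0,0,0.0555],[0,0,0.0555],[0,0,0.0555],[0,0,0.0555]],"grip":[0.2,0.2,0.2,0.2,0.2]}'
python3 -m creep '{"translation":[[0,0,0.0083],[0,0,0],[0,0,0]],"turn":[[0,0,0.0555],[0,0,0],[0,0,0]],"grip":[0.2,0.2,0.2]}'; python3 - <<'E'
from h import *
print(env.get_obs()['wrist_torque'])
for n in ['side','wrist']:
    c=cam(n);cv2.imwrite(f'pics/{n}3.png',c['frame'][:,:,::-1])
    if n=='side':
        q=c['R']@np.array([.62,-.16,.13])+c['t'];q=c['K']@q;print(q/q[2])
E
```

```text
time_s: 15.3
tool_pos: [0.622, -0.1603, 0.1313]
tool_rot: [180.0, -0.2, 5.6]
force: [3.3, -0.5, -2.3]
grip_width: 0.0432
grasp_force: 30.0
time_s: 15.68
tool_pos: [0.6219, -0.1605, 0.1307]
tool_rot: [-180.0, -0.2, -4.0]
force: [5.8, 0.5, -2.4]
grip_width: 0.0432
grasp_force: 30.0
[-0.02027208 -1.20999845  0.02949495]
[308.12028984 171.23736023   1.        ]
```

About 210° turned, so the estimate is ~4.8 rad. Releasing, rising and checking knob height.

```bash
python3 -m creep '{"translation":[[0,0,0],[0,0,0],[0,0,0],[0,0,0],[0,0,-0.3]],"turn":[[0,0,0],[0,0,0],[0,0,0],[0,0,0],[0,0,0]],"grip":[1,1,1,1,1]}'
python3 -m creep '{"translation":[[0,0,-0.5],[0,0,-0.6],[-0.1,0,0],[-0.1,0,0],[0,0,0]],"turn":[[0,0,0],[0,0,0],[0,0,0],[0,0,0],[0,0,0]],"grip":[1,1,1,1,1]}'
python3 - <<'E'
from h import *
ctr=np.array([.58938,-.05948]);a=np.radians(17.5);ex=np.array([np.cos(a),np.sin(a)]);L=np.array([-np.sin(a),np.cos(a)])
for n in ['wrist','top']:
    c=cam(n); W=pts(c); cv2.imwrite(f'pics/{n}4.png',c['frame'][:,:,::-1])
    Q=W[...,:2]-ctr; X=Q@ex;Y=Q@L
    for s,x0 in((-1,0),(1,.0165)):
        m=(W[...,2]>.157)&(W[...,2]<.19)&(abs(Y-s*.105)<.03)&(abs(X-x0)<.03)
        print(n,s,m.sum(),[np.round(np.percentile(q[m],[1,50,99]),4) for q in (X,Y,W[...,2])] if m.sum() else'')
E
```

```text
time_s: 16.4
tool_pos: [0.619, -0.1606, 0.1527]
tool_rot: [-180.0, 0.3, -4.1]
force: [0.3, 0.1, 0.2]
grip_width: 0.0832
grasp_force: 0.0
time_s: 17.02
tool_pos: [0.6033, -0.1597, 0.2411]
tool_rot: [180.0, 0.2, -4.2]
force: [0.1, 0.1, -0.5]
grip_width: 0.0867
grasp_force: 0.0
wrist -1 2575 [array([-0.0192,  0.002 ,  0.0217]), array([-0.1268, -0.1067, -0.0861]), array([0.1589, 0.1643, 0.1663])]
wrist 1 0 
top -1 62 [array([-0.0216, -0.0127,  0.0075]), array([-0.1159, -0.0987, -0.0837]), array([0.1575, 0.1644, 0.1717])]
top 1 101 [array([-0.0045,  0.0146,  0.0345]), array([0.0959, 0.1056, 0.1155]), array([0.1589, 0.1698, 0.1754])]
```

View pics/wrist4.png

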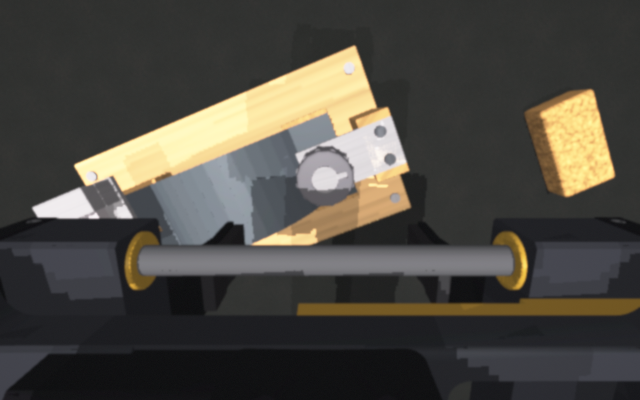

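The picture shows the knob at (324,176), 13.9 mm lower than before. Its top is at 164.3 mm, about 4.85 rad, so it is firmly squeezed. The keeper is still trapped with its top at 170 mm, the fender is in place and the gripper is clear.

```bash
python3 -c "
from cell import env;print(env.sign_off())"
```

```text
the job is handed in; nothing more can be done
None
```

The job is handed in, but the judge returned no verdict. By my measurements the pin is about 15 mm down with its keeper slid 24 mm under the catch, and the clamp is turned to about 4.85 rad, in the firm range. The fender looks in place and I saw nothing else disturbed, at about 17 s on the robot's clock.

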